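# Fetch the slim jar from the cellar rack

## Task

Fetch me the slim tall jar from the back row of the rack's upper tray: pull the tray right out to its stop, lift the jar out and set it down, without dropping it, upright on the floor of the carrying crate, in the free end. Then push the tray fully shut again. Leave all the other jars and things where they are, and knock nothing over.

Things in the scene. Friction and masses are not known exactly. Their poses are not given: they have to be found in the camera images.
- upper_tray (a joint): Slide of the rack's upper tray, metres: 0 fully shut, 0.160 out against its stop. The tray slides towards the front of the rack, i.e. along -x of rack, level, and stays where it is left; it takes 2 to 5 N to slide. It may start up to 4 mm ajar.
- upper_tray_handle (a point): Middle of the upper tray's steel bow handle, 195 mm above the counter; moves with the tray; axes as rack. The bar is 12 x 12 mm, 110 mm long along y, centred 40 mm in front of the tray's front board (34 mm clear behind the bar), held by 12 mm stays at its ends (86 mm clear between). The front board is 14 mm thick, its upper edge 17 mm above the bar's centre.
- upper_tray_floor (a point): Middle of the back row on the upper tray's floor, 112 mm above the counter; moves with the tray; axes as rack. Back-row jars stand at about x = 0 and y = -90, 0 or +90 mm here, front-row jars at about x = -74 mm. Tray inside 270 mm wide; side boards rise 40 mm above the floor, front board 100 mm, a batten behind the back row 26 mm.
- rack: Fixed pine rack, 270 mm deep (x), 330 mm wide (y), 228 mm high, with a plank top (spare lids on its rear half, up to 260 mm) and two slatted trays, one above the other. Origin on the counter under its centre, z up; front looks along -x. The plank top reaches to x = -135 mm and hides the back row until the upper tray is right out; then that row is about 45 mm in front of it.
- lower_tray (a joint): Slide of the rack's lower tray, metres: 0 shut. To be left shut.
- slim_jar: The jar to fetch: the one slim, tall screw-lid glass jar, straight sided, 50 mm diameter, 100 mm tall (lid is the top 16 mm, as wide as the body), about 0.3 kg. It stands in the back row of the upper tray, in the left, middle or right place. Origin at the centre of its underside, z up.
- tray_jar_a: Screw-lid glass jar, 60 mm diameter, 80 mm tall, about 0.36 kg. Origin at the centre of its underside, z up. In the back row of the upper tray.
- tray_jar_b: Screw-lid glass jar, 60 mm diameter, 80 mm tall, about 0.36 kg. Origin at the centre of its underside, z up. In the back row of the upper tray.
- tray_jar_c: Screw-lid glass jar, 60 mm diameter, 80 mm tall, about 0.36 kg. Origin at the centre of its underside, z up. In the front row of the upper tray.
- tray_jar_d: Screw-lid glass jar, 60 mm diameter, 80 mm tall, about 0.36 kg. Origin at the centre of its underside, z up. In the front row of the upper tray.
- crate: Wooden carrying crate standing loose on the counter, 1.4 kg, outside 300 mm (x) by 200 mm (y), 82 mm high; inside 280 x 184 mm, with 14 mm square corner posts; its floor is 6 mm above the counter. Origin on the counter under its centre, z up. Two jars stand in its +x half; its -x half (the end nearer the robot) is free, with centre about 75 mm from the origin along -x.
- crate_jar_a: Screw-lid glass jar, 60 mm diameter, 80 mm tall, about 0.36 kg. Origin at the centre of its underside, z up. Stands in the +x half of the crate.
- crate_jar_b: Screw-lid glass jar, 60 mm diameter, 80 mm tall, about 0.36 kg. Origin at the centre of its underside, z up. Stands in the +x half of the crate.
- swing_bottle: Full green swing-top bottle, 68 mm diameter, 250 mm tall, standing on the counter to the left. Origin at the centre of its underside.
- funnel: Aluminium funnel, mouth down, 110 mm diameter, 110 mm tall, on the counter to the left. Origin at the centre of its mouth.
- tin_mug: White enamel mug, 80 mm diameter, 80 mm tall, on the counter before the robot. Origin at the centre of its underside.
- shelf_brush: Flat brush with a wooden handle, lying on the counter to the left. Origin at its middle on the counter.
Mind the look-alikes: they are no part of the job. What is shaped like the crate_jar_b but blue is not meant. What is shaped like the crate_jar_a but red or turquoise is not meant.

How it is judged (in metres and radians):
On the way, in this order (a step that is already met when the one before it is completed fails the run):
1. the upper tray is pulled out to its stop (value of joint upper_tray above 0.154 m), for 0.2 s.
2. the slim jar stands upright on the floor of the crate, in its free end, let go (x of slim_jar in the frame of crate between -0.122 and 0.03 m and y of slim_jar in the frame of crate between -0.075 and 0.075 m and z of slim_jar in the frame of crate between 0.001 and 0.011 m and angle between slim_jar's own z axis and vertical below 0.08 rad and linear speed of slim_jar below 0.03 m/s and contact force between the fingers and slim_jar below 0.3 N), for 0.2 s.
At the end, for the whole second after the job is handed in: Slim jar upright (0.08 rad) on the crate floor in its free end (at most 30 mm past the middle), released, at rest; upper tray shut to 6 mm, lower to 10 mm; the other jars upright (0.15 rad); they, the crate and the things on the counter within 50 mm of where they began (all of step 2 and value of joint upper_tray below 0.006 m and value of joint lower_tray below 0.01 m and distance of each of tray_jar_a, tray_jar_b, tray_jar_c, tray_jar_d, crate_jar_a, crate_jar_b, swing_bottle, funnel, tin_mug, shelf_brush, crate from where it was at the start of the episode below 0.05 m and angle between each of tray_jar_a, tray_jar_b, tray_jar_c, tray_jar_d, crate_jar_a, crate_jar_b's own z axis and vertical below 0.15 rad); the robot touches nothing.
It fails at once if the slim jar is dropped or thrown: it moves faster than 0.6 m/s with the gripper not touching it (linear speed of slim_jar above 0.6 m/s and contact force between the fingers and slim_jar below 0.1 N).
It fails at once if another jar, the bottle, the funnel or the mug is knocked over (angle between any of tray_jar_a, tray_jar_b, tray_jar_c, tray_jar_d, crate_jar_a, crate_jar_b, swing_bottle, funnel, tin_mug's own z axis and vertical above 0.6 rad).
It also fails if it takes over 69 s, if anything falls off the work surface, if the arm or the gripper's body presses on something with over 40 N, if the wrist force passes 120 N, or if a joint passes its speed limit or range.

## Robot

A 6-joint arm with a two-finger parallel gripper is mounted at the origin on the work surface. World frame = base frame: x ahead of the robot, y to its left, z up, the work surface at z = 0. Lengths are in m, angles in degrees, forces in N, time in s.
With the tool pointing down it reaches from about 0.375 to 0.9 m from the base axis. Payload 3.1 kg.
Tool frame: the origin (TCP) lies at the very end of the fingers, on their centre line; the grasp point (between the pads) lies 19 mm behind it (grasp_offset is the distance from the TCP to the grasp point, in m); z points along the fingers, y is the direction in which the jaws open and shut (so a half turn about z gives the same grasp; the last joint's range is limited). The gripper opens to 87 mm and grips with 3 to 60 N. Pads are 19 mm wide; open, the fingers measure 117 mm over their backs; the gripper's body (75 mm by 190 mm) begins 51 mm behind the grasp point.
Start: joints at [-84.769, 30.224, 82.088, -0, 67.689, -10.227], TCP at [0.167, -0.602, 0.223] pointing down, gripper open.
Joint ranges: [-176.69, 176.69], [-43.24, 126.21], [12.49, 139.97], [-82, 262], [0, 151.66], [-163.58, 163.58]. Speed limits (degrees/s): [159.86, 159.86, 180, 180, 180, 180].

## Interface

Orientations are given as a 3x3 rotation matrix whose columns are the frame's x, y, z axes.
In Python, from rig import * gives the robot as it stands. The module is installed in compiled form; this text tells all that it offers.
- The arm moves only by the tool play_rows, never from a script. Its argument "plan" is a list that holds one entry, the list of rows, each a list of 7 numbers: the shift along the world's x, y, z each as a share of 5 cm, from -1 to 1, then the turn, a rotation vector about the world's x, y, z each as a share of pi rad, from -1 to 1, then the gripper's target within -1 to 1 (fully open at 1, half-way at 0, shut at -1). A call has 1 to 12 rows; each row shifts and turns the commanded pose from where the row before left it; what a row does not reach is not made up. A row lasts 1/10 s, in which the tool goes at most 50 mm and 8.59 degrees, less where a joint would pass 70% of its speed; a pose out of reach is approached as far as the arm can. A call with a number of a shift or a turn outside -1 to 1 is refused whole. A call with a gripper value outside its range is refused whole. The fingers move at their own pace and stop on an object; the grip force is fixed at half the most. Time passes only in rows, so rows that do not move let the fingers close. It gives the time, the measured TCP pose, the force and the opening at its end, in the units of the state.
- read_state(): the state, without advancing time (a new reading comes with each control period).
- capture(name): name is "scene" or "top"; returns the picture (400x640x3 uint8, red, green, blue); there is no depth.
- camera_params(name): a dict with "intrinsics" (3x3 intrinsics, pixels), "R" (3x3) and "t" (3): a world point X has camera coordinates R X + t. Camera axes: x right, y down, z forward; pixel columns grow to the right and rows downward; lengths in m; the calibration is good to about 2 mm. A picture is of the moment at which its call begins. camera_params takes no time and is no camera call.
- hand_in(): hands the job in, once; it reports no verdict.
The state is a dict: "time_s": time; "joint_positions": joint angles; "qvel": joint speeds; "tau": joint torques, N m; "position": TCP position; "tcp_rot": TCP orientation; "force": force on the tool from outside, world axes, zero at the start; "moment": the same for the moment, N m; "opening": opening from 0.0 (shut) to 1.0 (fully open).
Only numpy, scipy, OpenCV 4.12 (cv2) and the standard library are available. Lean on these libraries where they do the work, as an engineer would, in place of code of your own. Each camera call takes 0.05 s, during which the arm holds its last target. There are 200 camera calls.

## Working session

There is one attempt and no reset: what is moved stays moved. The work goes in short steps, Python scripts to look and compute and a tool call to move; the robot and the scene stay as the last step left them, time stands still between calls to the robot, and variables do not carry over. Pictures are saved under pics/ and viewed, about 8 in all and at most 12, crops included, and the job is handed in when it is done.

Besides the shell and the picture viewer there is one more tool, called after "Request:" by a JSON object that holds its "api" and its "payload". play_rows: Moves the arm, as the interface text tells. Its arguments: {"type":"object","properties":{"plan":{"type":"array"}},"required":["plan"]}

```bash
mkdir -p pics; python3 - <<'E'
from rig import *
import cv2,numpy as np
for n in("scene","top"):
    cv2.imwrite(f"pics/{n}0.png",capture(n)[:,:,::-1]); p=camera_params(n); print(n,p["intrinsics"],p["R"],p["t"], -np.array(p["R"]).T@np.array(p["t"]))
s=read_state(); print(s)
E
```

```text
scene [[363.52287672   0.         321.48664695]
 [  0.         363.52287672 199.06820895]
 [  0.           0.           1.        ]] [[-0.90123143 -0.43325328  0.00857314]
 [-0.34372831  0.70267891 -0.62297127]
 [ 0.26388018 -0.56438812 -0.78219774]] [0.49974537 0.28259952 1.3730052 ] [0.18521483 0.79284743 1.24572856]
top [[482.45934381   0.         313.67082967]
 [  0.         482.45934381 195.15140374]
 [  0.           0.           1.        ]] [[ 0.02476336 -0.99963952  0.01037353]
 [-0.98840141 -0.02603756 -0.14961515]
 [ 0.14983132 -0.00654823 -0.98868989]] [-0.01066889  0.5634499   1.7758353 ] [0.29110314 0.0156344  1.84016173]
{'time_s': 0.1, 'joint_positions': array([-8.47696833e+01,  3.02740643e+01,  8.21483608e+01,  9.73556826e-04,
        6.76880405e+01, -1.02263462e+01]), 'qvel': array([ 0.0305723 , -0.2236822 , -0.08377662, -0.07928396,  0.1592387 ,
       -0.01938365]), 'tau': array([-2.63234788e-04, -4.40985703e+01, -1.77150249e+01,  6.35446957e-02,
        5.33397705e-02, -5.26574036e-05]), 'position': array([ 0.16655177, -0.60173094,  0.22166872]), 'tcp_rot': array([[ 9.63834062e-01,  2.66503049e-01, -1.60100334e-04],
       [ 2.66502857e-01, -9.63832213e-01,  1.92139384e-03],
       [ 3.57747457e-04, -1.89457203e-03, -9.99998141e-01]]), 'force': array([ 0.93351   , -0.41518914,  0.16273432]), 'moment': array([0.01581207, 0.01952382, 0.01451969]), 'opening': 1.00205369820304}
```

View pics/scene0.png

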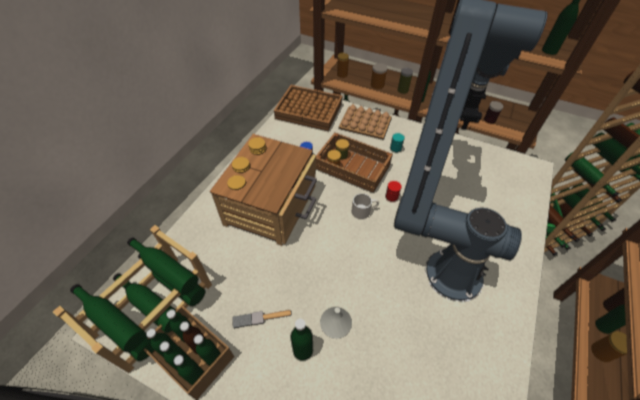

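View pics/top0.png

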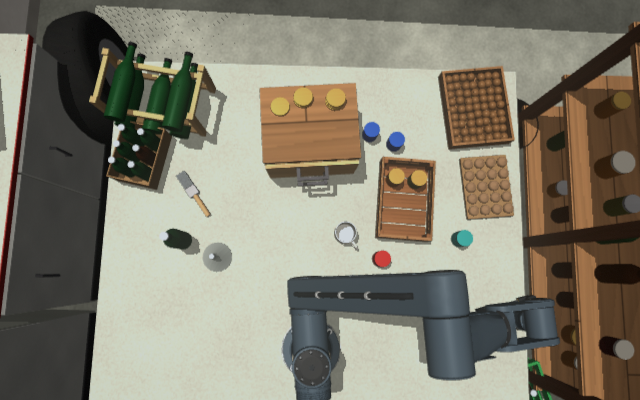

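The scene view shows the rack at (265,190) and the crate at (353,162). The top view shows the rack at (310,125), its handles at (316,178), the crate at (406,200) with its free end at the bottom, the mug at (346,233) and the red jar at (383,259). I'll measure next from a close crop.

```bash
cat > h.py <<'E'
from rig import *
import cv2,numpy as np
def px2pt(n,u,v,z):
    p=camera_params(n);R=np.array(p["R"]);c=-R.T@np.array(p["t"])
    d=R.T@np.linalg.solve(np.array(p["intrinsics"]),[u,v,1.]); return c+d*(z-c[2])/d[2]
def pt2px(n,X):
    p=camera_params(n);q=np.array(p["intrinsics"])@(np.array(p["R"])@np.array(X)+np.array(p["t"]));return q[:2]/q[2]
def crop(n,name,x0,y0,x1,y1,s):
    im=capture(n)[y0:y1,x0:x1,::-1]; cv2.imwrite(f"pics/{name}.png",cv2.resize(im,None,fx=s,fy=s,interpolation=cv2.INTER_CUBIC))
E
python3 - <<'E'
from h import *
crop("top","t1",250,75,450,250,4)
crop("scene","s1",205,125,405,250,4)
E
```

```text
(no output)
```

View pics/t1.png

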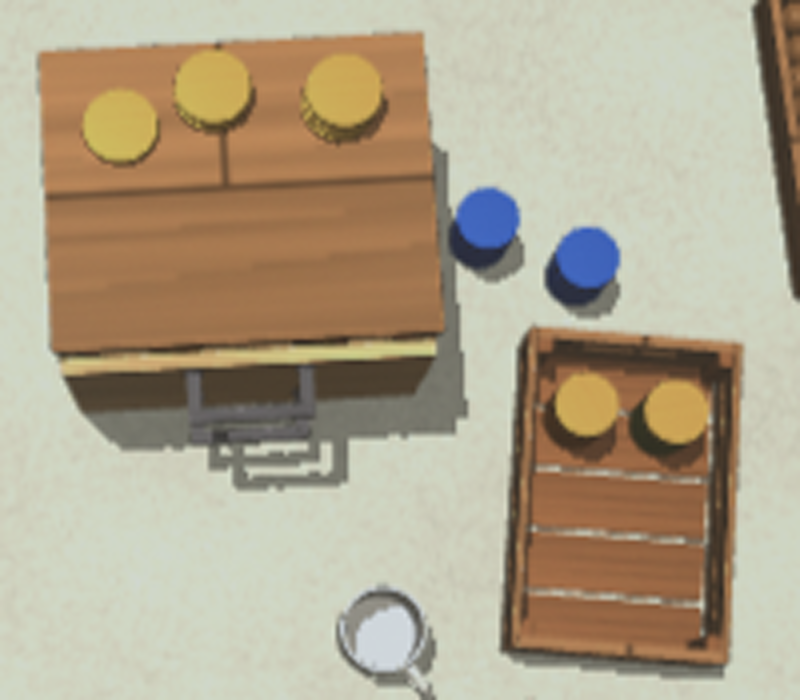

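View pics/s1.png

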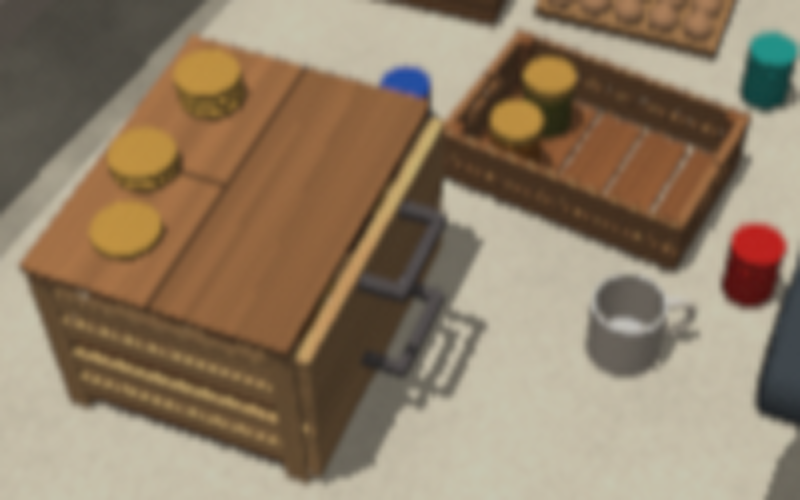

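```bash
cat > m.py <<'E'
from h import *
f=lambda u,v,z:px2pt("top",250+u/4,75+v/4,z)
c=[f(*p,.228) for p in((53,352),(443,330),(423,33),(38,52))] # FL FR BR BL
print(np.round(c,3)); C=np.mean(c,0)
yv=(c[0]-c[1])+(c[3]-c[2]);xv=(c[3]-c[0])+(c[2]-c[1])
print("rack",C,"size",np.linalg.norm(yv)/2,np.linalg.norm(xv)/2,"yaw",np.degrees(np.arctan2(-yv[0],yv[1])),np.degrees(np.arctan2(xv[1],xv[0])))
print("handle ends",f(190,411,.195),f(313,409,.195)); 
k=[f(*p,.082) for p in((503,650),(727,662),(742,345),(532,328))]
print(np.round(k,3));K=np.mean(k,0);xv=(k[3]-k[0])+(k[2]-k[1]);yv=(k[0]-k[1])+(k[3]-k[2])
print("crate",K,np.linalg.norm(xv)/2,np.linalg.norm(yv)/2,"yaw",np.degrees(np.arctan2(xv[1],xv[0])),np.degrees(np.arctan2(-yv[0],yv[1])))
print("free",K-0.075*xv/np.linalg.norm(xv)); 
print("cratejars",f(587,405,.086),f(676,412,.086)); print("mug",f(383,632,.08),"mughandle",f(430,690,.04))
print("red",px2pt("top",383,259,.08))
E
python3 m.py
```

```text
[[ 0.642  0.18   0.228]
 [ 0.67  -0.153  0.228]
 [ 0.936 -0.133  0.228]
 [ 0.909  0.203  0.228]]
rack [0.78914997 0.02436245 0.228     ] size 0.33552636607154546 0.2674585631202822 yaw 4.73191029035805 4.732916686651207
handle ends [0.59993618 0.06229159 0.195     ] [ 0.60454927 -0.04427433  0.195     ]
[[ 0.408 -0.226  0.082]
 [ 0.402 -0.43   0.082]
 [ 0.698 -0.448  0.082]
 [ 0.708 -0.251  0.082]]
crate [ 0.55385441 -0.33883537  0.082     ] 0.29912106707117225 0.20052750946043404 yaw -4.124849226674159 -2.3772304319707884
free [ 0.47904869 -0.33344062  0.082     ]
cratejars [ 0.63587383 -0.30204193  0.086     ] [ 0.63148304 -0.38461636  0.086     ]
mug [ 0.42128098 -0.11651422  0.08      ] mughandle [ 0.37149476 -0.16400137  0.04      ]
red [ 0.33057992 -0.25292024  0.08      ]
```

Rack: centre (0.789, 0.024), yaw 4.7°. The handle is at about (0.602, 0.009, 0.195). Crate: centre (0.554, −0.339), free end at about (0.48, −0.333). I'm moving above the handle now, jaws along rack x and part open.

Request:
{"api": "play_rows", "payload": {"plan": [[[0.5,0.75,0.15,0,0,0.0367,-0.2],[0.5,0.75,0.15,0,0,0.0367,-0.2],[0.5,0.75,0.15,0,0,0.0367,-0.2],[0.5,0.75,0.15,0,0,0.0367,-0.2],[0.5,0.75,0.15,0,0,0.0367,-0.2],[0.5,0.75,0.15,0,0,0.0367,-0.2],[0.5,0.75,0.15,0,0,0.0367,-0.2],[0.5,0.75,0.15,0,0,0.0367,-0.2],[0.5,0.75,0.15,0,0,0.0367,-0.2],[0.5,0.75,0.15,0,0,0.0367,-0.2],[0.5,0.75,0.15,0,0,0.0367,-0.2],[0.5,0.75,0.15,0,0,0.0367,-0.2]]]}}

```text
time_s: 1.4
position: [0.4672, -0.1506, 0.3129]
tcp_rot: [[-0.087, 0.996, 0.0], [0.996, 0.087, -0.0], [-0.0, 0.0, -1.0]]
force: [0.9, -0.3, 0.6]
opening: 0.403
```

Request:
{"api": "play_rows", "payload": {"plan": [[[0.5,0.6,-0.1,0,0,0,-0.2],[0.5,0.6,-0.1,0,0,0,-0.2],[0.5,0.6,-0.1,0,0,0,-0.2],[0.5,0.6,-0.1,0,0,0,-0.2],[0.5,0.6,-0.1,0,0,0,-0.2],[0.2,0.2,0,0,0,0,-0.2],[0,0,0,0,0,0,-0.2],[0,0,0,0,0,0,-0.2],[0,0,0,0,0,0,-0.2]]]}}

```text
time_s: 2.3
position: [0.6007, 0.0064, 0.2877]
tcp_rot: [[-0.081, 0.997, -0.001], [0.997, 0.081, -0.0], [-0.0, -0.001, -1.0]]
force: [1.0, -0.1, 0.2]
opening: 0.398
```

```bash
python3 - <<'E'
from h import *
s=read_state();print(s["time_s"],s["position"],s["tcp_rot"],s["opening"])
crop("scene","s2",225,60,385,240,3.3)
E
```

```text
2.3 [0.60073549 0.00638203 0.2877177 ] [[-8.10254265e-02  9.96711802e-01 -6.81562852e-04]
 [ 9.96711947e-01  8.10251130e-02 -4.75661485e-04]
 [-4.18873709e-04 -7.17862511e-04 -9.99999655e-01]] 0.3979479608165557
```

View pics/s2.png

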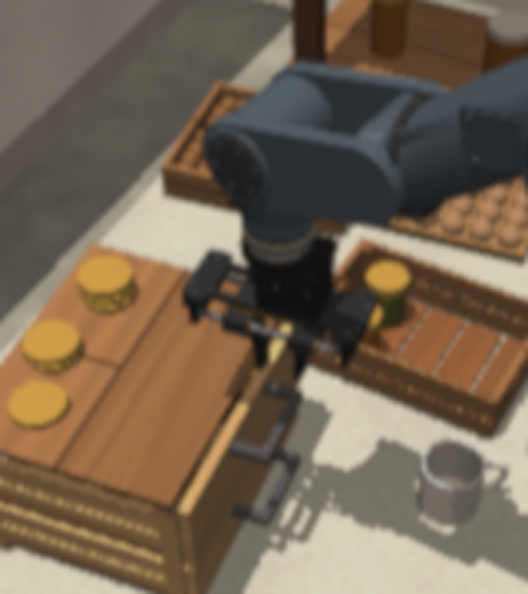

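```bash
python3 - <<'E'
from h import *
for u,v in((409,288),(440,217),(424,252)): print(px2pt("scene",205+u/4,125+v/4,.195))
E
```

```text
[0.59139072 0.04907449 0.195     ]
[ 0.60458725 -0.04247708  0.195     ]
[0.59856013 0.0038701  0.195     ]
```

The second view agrees: the handle is at about (0.601, 0.006). Descending onto it.

Request:
{"api": "play_rows", "payload": {"plan": [[[0,0,-0.4,0,0,0,-0.2],[0,0,-0.4,0,0,0,-0.2],[0,0,-0.2,0,0,0,-0.2],[0,0,-0.2,0,0,0,-0.2],[0,0,-0.2,0,0,0,-0.2],[0,0,-0.2,0,0,0,-0.2],[0,0,-0.2,0,0,0,-0.2],[0,0,-0.2,0,0,0,-0.2],[0,0,-0.2,0,0,0,-0.2],[0,0,0,0,0,0,-0.2]]]}}

```text
time_s: 3.35
position: [0.6005, 0.0079, 0.1757]
tcp_rot: [[-0.083, 0.997, -0.003], [0.997, 0.083, 0.001], [0.001, -0.003, -1.0]]
force: [-0.4, 0.6, -0.4]
opening: 0.397
```

Request:
{"api": "play_rows", "payload": {"plan": [[[0,0,0,0,0,0,-0.5],[0,0,0,0,0,0,-1],[0,0,0,0,0,0,-1],[0,0,0,0,0,0,-1],[0,0,0,0,0,0,-1],[0,0,0,0,0,0,-1]]]}}

```text
time_s: 3.95
position: [0.6015, 0.0076, 0.178]
tcp_rot: [[-0.082, 0.997, 0.0], [0.997, 0.082, -0.0], [-0.0, 0.0, -1.0]]
force: [-1.5, 0.1, 2.7]
opening: 0.135
```

Gripped the bar (11.7 mm). Pulling it out gently.

Request:
{"api": "play_rows", "payload": {"plan": [[[-0.08,-0.0066,0,0,0,0,-1],[-0.15,-0.0123,0,0,0,0,-1],[-0.2,-0.0165,0,0,0,0,-1],[-0.25,-0.02,0,0,0,0,-1],[-0.3,-0.025,0,0,0,0,-1],[-0.3,-0.025,0,0,0,0,-1],[-0.3,-0.025,0,0,0,0,-1],[-0.3,-0.025,0,0,0,0,-1],[-0.3,-0.025,0,0,0,0,-1],[-0.3,-0.025,0,0,0,0,-1],[-0.2,-0.016,0,0,0,0,-1],[-0.15,-0.012,0,0,0,0,-1]]]}}

```text
time_s: 5.15
position: [0.4593, -0.004, 0.1779]
tcp_rot: [[-0.082, 0.997, 0.001], [0.997, 0.082, 0.0], [0.0, 0.001, -1.0]]
force: [2.5, 1.4, 2.2]
opening: 0.132
```

Request:
{"api": "play_rows", "payload": {"plan": [[[-0.1,-0.008,0,0,0,0,-1],[-0.08,-0.006,0,0,0,0,-1],[-0.08,-0.006,0,0,0,0,-1],[-0.08,-0.006,0,0,0,0,-1],[-0.08,-0.006,0,0,0,0,-1],[0,0,0,0,0,0,-1],[0,0,0,0,0,0,-1]]]}}

```text
time_s: 5.85
position: [0.4446, -0.0053, 0.178]
tcp_rot: [[-0.08, 0.997, 0.012], [0.997, 0.08, 0.001], [0.0, 0.012, -1.0]]
force: [11.1, 6.5, -3.9]
opening: 0.135
```

The wrist force rose to 11 N after 157 mm, so the tray is at its stop. Releasing, rising, and turning aside for a look.

Request:
{"api": "play_rows", "payload": {"plan": [[[0,0,0,0,0,0,-0.2],[0,0,0,0,0,0,-0.2],[0,0,0,0,0,0,-0.2],[0,0,0.2,0,0,0,-0.2],[0,0,0.4,0,0,0,-0.2],[0,0,0.6,0,0,0,-0.2],[0,0,0.8,0,0,0,-0.2],[0,0,0.8,0,0,0,-0.2],[0,-0.9,0,0,0,-0.045,0.5],[0,-0.9,0,0,0,-0.045,0.5],[0,-0.9,0,0,0,-0.045,0.5],[0,-0.9,0,0,0,-0.045,0.5]]]}}

```text
time_s: 7.05
position: [0.4379, -0.1868, 0.318]
tcp_rot: [[0.469, 0.883, -0.001], [0.883, -0.469, 0.0], [-0.0, -0.001, -1.0]]
force: [1.0, 0.4, -0.5]
opening: 0.674
```

Request:
{"api": "play_rows", "payload": {"plan": [[[0,-0.9,0,0,0,-0.045,0.5],[0,-0.9,0,0,0,-0.045,0.5],[0,-0.8,0,0,0,-0.045,0.5],[0,-0.5,0,0,0,-0.045,0.5],[0,0,0,0,0,-0.045,0.5],[0,0,0,0,0,-0.045,0.5],[0,0,0,0,0,-0.045,0.5],[0,0,0,0,0,0,0.5]]]}}

```text
time_s: 7.85
position: [0.4382, -0.3403, 0.3175]
tcp_rot: [[0.995, 0.098, -0.002], [0.098, -0.995, 0.001], [-0.001, -0.001, -1.0]]
force: [0.2, 0.1, 0.7]
opening: 0.753
```

```bash
python3 - <<'E'
from h import *
crop("top","t3",250,75,450,250,4)
crop("scene","s3",205,125,365,265,4)
E
```

```text
(no output)
```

View pics/t3.png

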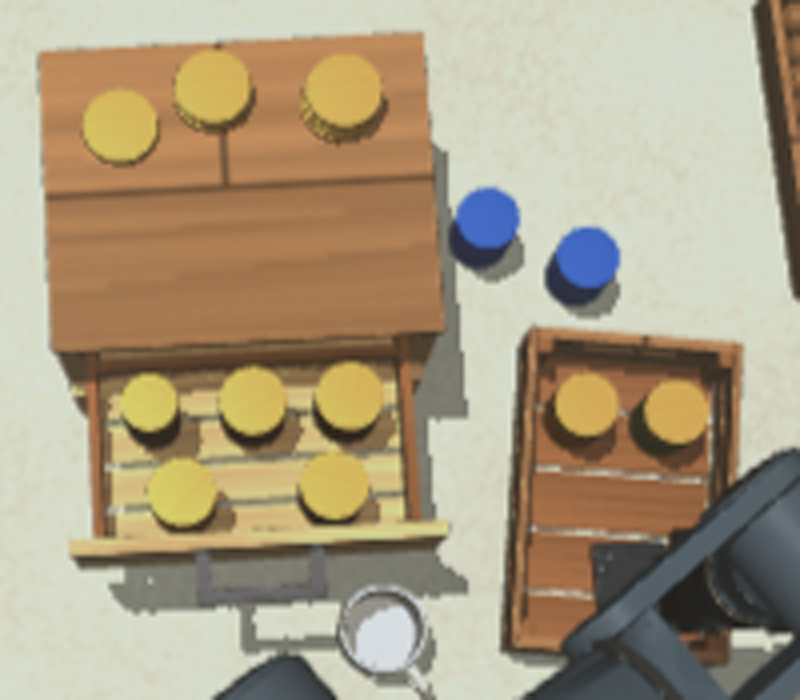

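View pics/s3.png

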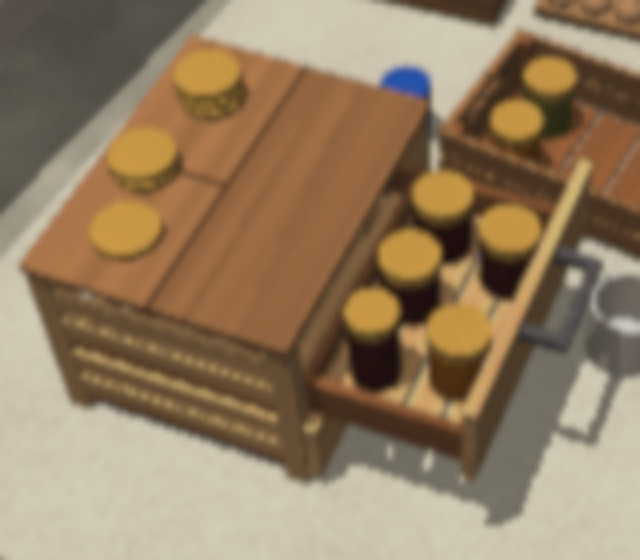

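The back-row lids are at t3 (150,402), (253,401) and (348,397), the front row at (182,493) and (334,487). The left one, (150,402), has the smallest lid and is tall in the scene crop at (372,312), so it is the slim jar. I'll locate it from both views.

```bash
python3 - <<'E'
from h import *
def lids(f,lo):
    im=cv2.imread(f);h=cv2.cvtColor(im,cv2.COLOR_BGR2HSV);m=cv2.inRange(h,lo,(30,255,255))
    m=cv2.morphologyEx(m,cv2.MORPH_OPEN,np.ones((15,15)))
    return [(np.round(cv2.fitEllipse(c)[0],1),np.round(cv2.fitEllipse(c)[1],0)) for c in cv2.findContours(m,0,1)[0] if 800<cv2.contourArea(c)<6000]
hs=cv2.cvtColor(cv2.imread("pics/t3.png"),cv2.COLOR_BGR2HSV)
print(hs[402,150],hs[430,200],hs[250,250])
for c,a in lids("pics/t3.png",(18,150,140)): print("t",c,a,px2pt("top",250+c[0]/4,75+c[1]/4,.212))
for c,a in lids("pics/s3.png",(14,150,110)): print("s",c,a,px2pt("scene",205+c[0]/4,125+c[1]/4,.212))
print("scene top centre",px2pt("scene",205+372/4,125+312/4,.210))
E
```

```text
[ 26 135 214] [ 18 110 172] [ 14 134 175]
s [458.3 331.2] [53. 64.] [0.52282472 0.08585202 0.212     ]
s [370.6 310.2] [48. 56.] [0.60420066 0.09919802 0.212     ]
s [408.3 254.7] [53. 65.] [0.603499   0.02599035 0.212     ]
s [510.3 227.2] [54. 62.] [ 0.53245261 -0.04664919  0.212     ]
s [125.1 228.6] [59. 77.] [0.85746836 0.11456683 0.212     ]
s [443.1 194.1] [47. 65.] [ 0.60818059 -0.05668112  0.212     ]
s [141.7 156.8] [59. 74.] [0.89564645 0.02909645 0.212     ]
s [515.7 119.3] [43. 53.] [ 0.58764371 -0.18034152  0.212     ]
s [549.9  74.7] [40. 52.] [ 0.58292219 -0.25548264  0.212     ]
s [205.   79.6] [62. 74.] [ 0.89864387 -0.09191392  0.212     ]
scene top centre [0.60290908 0.09912148 0.21      ]
```

```bash
python3 - <<'E'
from h import *
def lids(f,lo):
    im=cv2.imread(f);h=cv2.cvtColor(im,cv2.COLOR_BGR2HSV);m=cv2.inRange(h,lo,(32,255,255))
    m=cv2.morphologyEx(m,cv2.MORPH_OPEN,np.ones((15,15)))
    return [(np.round(cv2.fitEllipse(c)[0],1),np.round(cv2.fitEllipse(c)[1],0)) for c in cv2.findContours(m,0,1)[0] if 800<cv2.contourArea(c)<6000]
for c,a in lids("pics/t3.png",(20,122,140)): print("t",c,a,px2pt("top",250+c[0]/4,75+c[1]/4,.212))
print(px2pt("top",250+150/4,75+402/4,.212),read_state()["position"])
E
```

```text
t [182.3 491.1] [66. 68.] [0.52717539 0.0663006  0.212     ]
t [334.3 484.7] [66. 68.] [ 0.53609987 -0.0631637   0.212     ]
t [672. 425.] [31. 54.] [ 0.59557983 -0.35233323  0.212     ]
t [585.8 407.2] [54. 62.] [ 0.60915628 -0.27818814  0.212     ]
t [149.2 401.2] [56. 57.] [0.6043585  0.09705498 0.212     ]
t [253.1 399.7] [67. 67.] [0.60805641 0.00795039 0.212     ]
t [349.6 395. ] [66. 67.] [ 0.61438859 -0.07486733  0.212     ]
t [119.7 125.6] [71. 74.] [0.84955007 0.13100938 0.212     ]
t [342.   91.2] [69. 77.] [ 0.88659159 -0.06343195  0.212     ]
t [211.7  87.2] [71. 76.] [0.886989   0.05135095 0.212     ]
[0.60367856 0.09634607 0.212     ] [ 0.4385568  -0.34027301  0.3176317 ]
```

Request:
{"api": "play_rows", "payload": {"plan": [[[0.276,0.73,0,0,0,-0.0005,0.5],[0.276,0.73,0,0,0,-0.0005,0.5],[0.276,0.73,0,0,0,-0.0005,0.5],[0.276,0.73,0,0,0,-0.0005,0.5],[0.276,0.73,0,0,0,-0.0005,0.5],[0.276,0.73,0,0,0,-0.0005,0.5],[0.276,0.73,0,0,0,-0.0005,0.5],[0.276,0.73,0,0,0,-0.0005,0.5],[0.276,0.73,0,0,0,-0.0005,0.5],[0.276,0.73,0,0,0,-0.0005,0.5],[0.276,0.73,0,0,0,-0.0005,0.5],[0.276,0.73,0,0,0,-0.0005,0.5]]]}}

```text
time_s: 9.15
position: [0.6047, 0.099, 0.3177]
tcp_rot: [[0.997, 0.082, -0.001], [0.082, -0.997, -0.0], [-0.001, 0.0, -1.0]]
force: [0.5, -0.5, -0.0]
opening: 0.751
```

Request:
{"api": "play_rows", "payload": {"plan": [[[0,0,-0.3,0,0,0,0.5],[0,0,-0.4,0,0,0,0.5],[0,0,-0.4,0,0,0,0.5],[0,0,-0.3,0,0,0,0.5],[0,0,0,0,0,0,0.5],[0,0,0,0,0,0,0.5]]]}}

```text
time_s: 9.75
position: [0.6047, 0.0974, 0.2478]
tcp_rot: [[0.997, 0.081, -0.0], [0.081, -0.997, -0.0], [-0.0, 0.0, -1.0]]
force: [-0.5, -0.1, 0.1]
opening: 0.749
```

```bash
python3 - <<'E'
from h import *
crop("scene","s4",225,100,365,240,4)
E
```

```text
(no output)
```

View pics/s4.png

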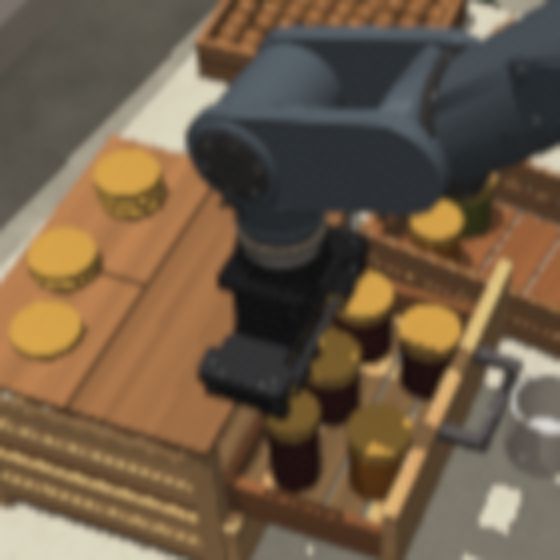

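The hand hangs directly over the slim jar (lid at (290,415)), and the fingers clear its neighbours. Descending to grip.

Request:
{"api": "play_rows", "payload": {"plan": [[[0,0,-0.2,0,0,0,0.5],[0,0,-0.2,0,0,0,0.5],[0,0,-0.2,0,0,0,0.5],[0,0,-0.2,0,0,0,0.5],[0,0,-0.2,0,0,0,0.5],[0,0,-0.2,0,0,0,0.5],[0,0,-0.2,0,0,0,0.5],[0,0,-0.16,0,0,0,0.5],[0,0,0,0,0,0,0.5]]]}}

```text
time_s: 10.7
position: [0.6038, 0.0974, 0.168]
tcp_rot: [[0.997, 0.079, -0.003], [0.079, -0.997, 0.0], [-0.003, -0.0, -1.0]]
force: [-0.1, -0.1, 0.8]
opening: 0.754
```

Request:
{"api": "play_rows", "payload": {"plan": [[[0,0,0,0,0,0,0.3],[0,0,0,0,0,0,0.2],[0,0,0,0,0,0,0.1],[0,0,0,0,0,0,0],[0,0,0,0,0,0,-0.3],[0,0,0,0,0,0,-0.6],[0,0,0,0,0,0,-1],[0,0,0,0,0,0,-1]]]}}

```text
time_s: 11.5
position: [0.6051, 0.0976, 0.1701]
tcp_rot: [[0.997, 0.079, 0.001], [0.079, -0.997, 0.0], [0.001, -0.0, -1.0]]
force: [-0.4, 1.2, 5.0]
opening: 0.571
```

Gripped at 49.7 mm, which matches the slim jar. Lifting.

Request:
{"api": "play_rows", "payload": {"plan": [[[0,0,0.05,0,0,0,-1],[0,0,0.1,0,0,0,-1],[0,0,0.2,0,0,0,-1],[0,0,0.3,0,0,0,-1],[0,0,0.4,0,0,0,-1],[0,0,0.4,0,0,0,-1],[0,0,0.4,0,0,0,-1],[0,0,0.4,0,0,0,-1],[0,0,0.4,0,0,0,-1],[0,0,0.3,0,0,0,-1],[0,0,0.1,0,0,0,-1],[0,0,0,0,0,0,-1]]]}}

```text
time_s: 12.7
position: [0.6049, 0.0973, 0.3229]
tcp_rot: [[0.997, 0.079, 0.002], [0.079, -0.997, -0.0], [0.002, 0.0, -1.0]]
force: [0.0, 0.0, -3.1]
opening: 0.565
```

Request:
{"api": "play_rows", "payload": {"plan": [[[-0.06,-0.2,0,0,0,0,-1],[-0.12,-0.4,0,0,0,0,-1],[-0.146,-0.5,0,0,0,0,-1],[-0.146,-0.5,0,0,0,0,-1],[-0.146,-0.5,0,0,0,0,-1],[-0.146,-0.5,0,0,0,0,-1],[-0.146,-0.5,0,0,0,0,-1],[-0.146,-0.5,0,0,0,0,-1],[-0.146,-0.5,0,0,0,0,-1],[-0.146,-0.5,0,0,0,0,-1],[-0.146,-0.5,0,0,0,0,-1],[-0.146,-0.5,0,0,0,0,-1]]]}}

```text
time_s: 13.9
position: [0.5211, -0.1838, 0.3207]
tcp_rot: [[0.997, 0.079, -0.003], [0.079, -0.997, 0.001], [-0.003, -0.001, -1.0]]
force: [-0.1, -0.5, -2.4]
opening: 0.567
```

Request:
{"api": "play_rows", "payload": {"plan": [[[-0.146,-0.5,0,0,0,0,-1],[-0.146,-0.5,0,0,0,0,-1],[-0.146,-0.5,0,0,0,0,-1],[-0.146,-0.5,0,0,0,0,-1],[-0.12,-0.4,0,0,0,0,-1],[-0.09,-0.3,0,0,0,0,-1],[-0.06,-0.2,0,0,0,0,-1],[-0.03,-0.1,0,0,0,0,-1],[0,0,0,0,0,0,-1],[0,0,-0.1,0,0,0,-1],[0,0,-0.2,0,0,0,-1],[0,0,-0.3,0,0,0,-1]]]}}

```text
time_s: 15.1
position: [0.4791, -0.332, 0.2919]
tcp_rot: [[0.997, 0.081, 0.001], [0.081, -0.997, -0.001], [0.001, 0.001, -1.0]]
force: [-0.6, -0.4, -3.1]
opening: 0.562
```

Request:
{"api": "play_rows", "payload": {"plan": [[[0,0,-0.4,0,0,0,-1],[0,0,-0.4,0,0,0,-1],[0,0,-0.4,0,0,0,-1],[0,0,-0.4,0,0,0,-1],[0,0,-0.4,0,0,0,-1],[0,0,-0.3,0,0,0,-1],[0,0,-0.2,0,0,0,-1],[0,0,-0.1,0,0,0,-1],[0,0,0,0,0,0,-1],[0,0,0,0,0,0,-1]]]}}

```text
time_s: 16.1
position: [0.479, -0.3328, 0.1626]
tcp_rot: [[0.997, 0.08, 0.001], [0.08, -0.997, -0.001], [0.001, 0.001, -1.0]]
force: [-0.1, -0.1, -1.2]
opening: 0.568
```

```bash
python3 - <<'E'
from h import *
crop("scene","s5",290,90,430,230,4)
E
```

```text
(no output)
```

View pics/s5.png

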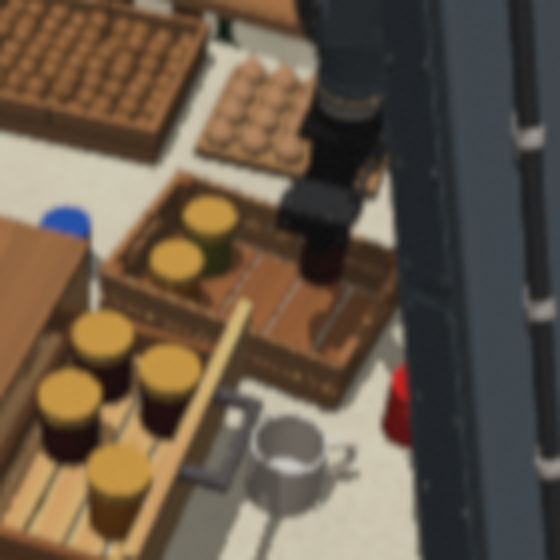

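The jar hangs upright over the crate's free end, at (325,260). Lowering it.

Request:
{"api": "play_rows", "payload": {"plan": [[[0,0,-0.2,0,0,0,-1],[0,0,-0.3,0,0,0,-1],[0,0,-0.3,0,0,0,-1],[0,0,-0.3,0,0,0,-1],[0,0,-0.3,0,0,0,-1],[0,0,-0.2,0,0,0,-1],[0,0,-0.12,0,0,0,-1],[0,0,-0.08,0,0,0,-1],[0,0,0,0,0,0,-1],[0,0,0,0,0,0,-1]]]}}

```text
time_s: 17.15
position: [0.4788, -0.3329, 0.0725]
tcp_rot: [[0.997, 0.079, 0.001], [0.079, -0.997, -0.001], [0.001, 0.001, -1.0]]
force: [0.4, -0.2, -2.0]
opening: 0.566
```

Request:
{"api": "play_rows", "payload": {"plan": [[[0,0,-0.04,0,0,0,-1],[0,0,-0.04,0,0,0,-1],[0,0,-0.03,0,0,0,-1],[0,0,0,0,0,0,-1]]]}}

```text
time_s: 17.55
position: [0.4784, -0.3325, 0.0664]
tcp_rot: [[0.997, 0.079, -0.0], [0.079, -0.997, 0.0], [-0.0, -0.0, -1.0]]
force: [0.4, 0.1, -2.4]
opening: 0.572
```

Request:
{"api": "play_rows", "payload": {"plan": [[[0,0,-0.03,0,0,0,-1],[0,0,-0.03,0,0,0,-1],[0,0,0,0,0,0,-1]]]}}

```text
time_s: 17.85
position: [0.4786, -0.3327, 0.0642]
tcp_rot: [[0.997, 0.079, 0.0], [0.079, -0.997, -0.0], [0.0, 0.0, -1.0]]
force: [-0.6, 0.9, 2.4]
opening: 0.565
```

Contact: the force flipped from −2.4 to +2.4 N. Releasing and rising.

Request:
{"api": "play_rows", "payload": {"plan": [[[0,0,0,0,0,0,0.15],[0,0,0,0,0,0,0.2],[0,0,0,0,0,0,0.4],[0,0,0,0,0,0,0.5],[0,0,0,0,0,0,0.5],[0,0,0.1,0,0,0,0.5],[0,0,0.2,0,0,0,0.5],[0,0,0.4,0,0,0,0.5],[0,0,0.6,0,0,0,0.5],[0,0,0.8,0,0,0,0.5],[0,0,0.8,0,0,0,0.5],[0,0,0.8,0,0,0,0.5]]]}}

```text
time_s: 19.05
position: [0.4783, -0.3324, 0.2511]
tcp_rot: [[0.997, 0.079, 0.001], [0.079, -0.997, -0.001], [0.001, 0.001, -1.0]]
force: [0.7, -0.3, -0.2]
opening: 0.745
```

Request:
{"api": "play_rows", "payload": {"plan": [[[0,0,0.8,0,0,0.047,-0.2],[0,0,0.4,0,0,0.047,-0.2],[-0.06,0.7,0,0,0,0.047,-0.2],[-0.06,0.7,0,0,0,0.047,-0.2],[-0.06,0.7,0,0,0,0.047,-0.2],[-0.06,0.7,0,0,0,0.047,-0.2],[-0.06,0.7,0,0,0,0.047,-0.2],[-0.06,0.7,0,0,0,0.047,-0.2],[-0.06,0.7,0,0,0,0.047,-0.2],[-0.06,0.7,0,0,0,0.047,-0.2],[-0.06,0.7,0,0,0,0.03,-0.2],[0,0,0,0,0,0,-0.2]]]}}

```text
time_s: 20.25
position: [0.45, -0.014, 0.3093]
tcp_rot: [[-0.085, 0.996, -0.0], [0.996, 0.085, 0.001], [0.001, 0.0, -1.0]]
force: [-0.1, -0.3, 0.5]
opening: 0.403
```

```bash
python3 - <<'E'
from h import *
crop("scene","s6",250,110,410,250,4)
E
```

```text
(no output)
```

View pics/s6.png

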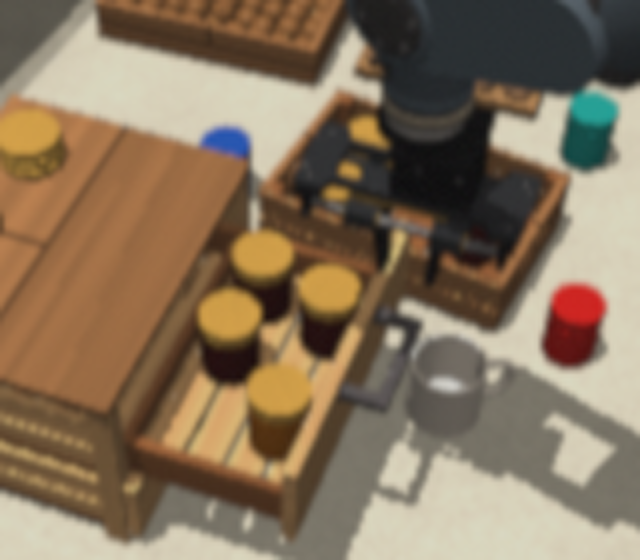

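Handle and tray are as I left them; the jar is hidden by the hand for now. Regripping the handle at (0.444, −0.005).

Request:
{"api": "play_rows", "payload": {"plan": [[[-0.1,0.17,-0.2,0,0,0,-0.2],[0,0,-0.4,0,0,0,-0.2],[0,0,-0.4,0,0,0,-0.2],[0,0,-0.3,0,0,0,-0.2],[0,0,-0.2,0,0,0,-0.2],[0,0,-0.2,0,0,0,-0.2],[0,0,-0.2,0,0,0,-0.2],[0,0,-0.2,0,0,0,-0.2],[0,0,-0.2,0,0,0,-0.2],[0,0,-0.2,0,0,0,-0.2],[0,0,-0.14,0,0,0,-0.2],[0,0,0,0,0,0,-0.2]]]}}

```text
time_s: 21.5
position: [0.4458, -0.0089, 0.1755]
tcp_rot: [[-0.079, 0.997, -0.002], [0.997, 0.079, 0.001], [0.001, -0.002, -1.0]]
force: [-1.1, -0.1, 0.2]
opening: 0.399
```

Request:
{"api": "play_rows", "payload": {"plan": [[[0,0,0,0,0,0,-0.5],[0,0,0,0,0,0,-1],[0,0,0,0,0,0,-1],[0,0,0,0,0,0,-1],[0,0,0,0,0,0,-1],[0,0,0,0,0,0,-1]]]}}

```text
time_s: 22.1
position: [0.4461, -0.0091, 0.1768]
tcp_rot: [[-0.08, 0.997, -0.001], [0.997, 0.08, -0.0], [-0.0, -0.001, -1.0]]
force: [-2.2, 0.4, 3.6]
opening: 0.133
```

Gripped. Pushing it shut gently; travel about 160 mm.

Request:
{"api": "play_rows", "payload": {"plan": [[[0.08,0.0066,0,0,0,0,-1],[0.15,0.0123,0,0,0,0,-1],[0.2,0.0165,0,0,0,0,-1],[0.25,0.02,0,0,0,0,-1],[0.3,0.025,0,0,0,0,-1],[0.3,0.025,0,0,0,0,-1],[0.3,0.025,0,0,0,0,-1],[0.3,0.025,0,0,0,0,-1],[0.3,0.025,0,0,0,0,-1],[0.3,0.025,0,0,0,0,-1],[0.2,0.016,0,0,0,0,-1],[0.15,0.012,0,0,0,0,-1]]]}}

```text
time_s: 23.3
position: [0.5894, 0.0025, 0.1768]
tcp_rot: [[-0.08, 0.997, 0.001], [0.997, 0.08, -0.0], [-0.0, 0.001, -1.0]]
force: [-2.6, -1.3, 5.6]
opening: 0.128
```

Request:
{"api": "play_rows", "payload": {"plan": [[[0.1,0.008,0,0,0,0,-1],[0.08,0.006,0,0,0,0,-1],[0.08,0.006,0,0,0,0,-1],[0.06,0.005,0,0,0,0,-1],[0.06,0.005,0,0,0,0,-1],[0,0,0,0,0,0,-1],[0,0,0,0,0,0,-1]]]}}

```text
time_s: 24.0
position: [0.6042, 0.0038, 0.1768]
tcp_rot: [[-0.08, 0.997, -0.006], [0.997, 0.08, -0.001], [-0.0, -0.006, -1.0]]
force: [-7.2, -1.5, 9.1]
opening: 0.134
```

Request:
{"api": "play_rows", "payload": {"plan": [[[0.06,0.005,0,0,0,0,-1],[0.04,0.003,0,0,0,0,-1],[0,0,0,0,0,0,-1],[0,0,0,0,0,0,-1]]]}}

```text
time_s: 24.4
position: [0.604, 0.0038, 0.1767]
tcp_rot: [[-0.081, 0.997, -0.018], [0.997, 0.081, -0.001], [0.0, -0.018, -1.0]]
force: [-17.5, -4.3, 17.3]
opening: 0.132
```

It stops hard (17 N, no further travel), so the tray is shut. Easing off, releasing and moving aside to check.

Request:
{"api": "play_rows", "payload": {"plan": [[[-0.06,-0.005,0,0,0,0,-1],[0,0,0,0,0,0,-0.5],[0,0,0,0,0,0,-0.2],[0,0,0,0,0,0,-0.2],[0,0,0,0,0,0,-0.2],[0,0,0.2,0,0,0,-0.2],[0,0,0.4,0,0,0,-0.2],[0,0,0.6,0,0,0,-0.2],[0,0,0.8,0,0,0,-0.2],[-0.3,0.5,0.5,0,0,0,-0.2],[-0.3,0.8,0.3,0,0,0,-0.2],[-0.3,0.9,0,0,0,0,-0.2]]]}}

```text
time_s: 25.6
position: [0.5658, 0.1146, 0.3205]
tcp_rot: [[-0.077, 0.997, 0.008], [0.997, 0.077, 0.0], [-0.0, 0.008, -1.0]]
force: [1.7, 0.9, -0.4]
opening: 0.4
```

Request:
{"api": "play_rows", "payload": {"plan": [[[-0.4,0.8,0,0,0,0,0],[-0.4,0.8,0,0,0,0,0],[-0.4,0.8,0,0,0,0,0],[-0.4,0.8,0,0,0,0,0],[-0.3,0.8,0,0,0,0,0],[0,0.3,0,0,0,0,0],[0,0,0,0,0,0,0]]]}}

```text
time_s: 26.3
position: [0.469, 0.3312, 0.3172]
tcp_rot: [[-0.083, 0.997, 0.002], [0.997, 0.083, 0.001], [0.001, 0.002, -1.0]]
force: [0.8, -1.0, 0.3]
opening: 0.499
```

```bash
python3 - <<'E'
from h import *
s=read_state();print(s["time_s"],s["position"],s["force"])
a=capture("top")[75:260,250:460,::-1];b=capture("scene")[110:260,205:415,::-1]
cv2.imwrite("pics/f.png",cv2.resize(np.vstack([a,b]),None,fx=1.7,fy=1.7,interpolation=cv2.INTER_CUBIC))
cv2.imwrite("pics/tf.png",cv2.resize(a,None,fx=4,fy=4,interpolation=cv2.INTER_CUBIC))
E
```

```text
26.3 [0.46897497 0.33122411 0.31715084] [ 0.76486417 -1.02174099  0.27347234]
```

View pics/f.png

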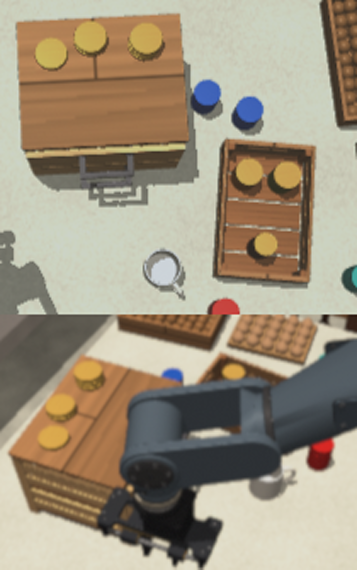

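The picture shows the slim jar upright in the free end (lid at (265,245)), the tray shut, and everything else in place. I'll check the numbers and hand in.

```bash
python3 - <<'E'
from h import *
p=px2pt("top",250+265/1.7,75+245/1.7,.106);print("jar lid",p,"TCP at release .4786 -.3327")
a=cv2.imread("pics/t1.png")[330:470,50:340];b=cv2.imread("pics/tf.png")[330:470,50:340]
g=lambda x:cv2.cvtColor(x,cv2.COLOR_BGR2GRAY).astype(np.float32)
sh=cv2.phaseCorrelate(g(a),g(b));print("shift px (crop, 1px~.85mm)",sh)
print(hand_in())
E
```

```text
jar lid [ 0.47507521 -0.3313252   0.106     ] TCP at release .4786 -.3327
shift px (crop, 1px~.85mm) ((0.005342764827673818, -0.0862408836323425), 0.6869299927464237)
the job is handed in; nothing more can be done
None
```

The slim jar is in the crate's free end, the upper tray is shut again, and the job was handed in at about 26 s of the 69 s allowed. `hand_in` gives no verdict, so the result rests on my own checks.

**What I did:** I pulled the upper tray out until it hit its stop, 157 mm of travel and 11 N at the wrist. The slim jar was in the left place of the back row. I gripped it at 49.7 mm, lifted it out, lowered it onto the crate floor until it touched, and let go. I then pushed the tray back in with the handle until it stopped hard at 17 N.

**Last checks:**
- **Jar:** In the final top picture it looks upright. Its lid is at (0.475, −0.331), within about 4 mm of where I released it.
- **Tray:** The front and handle match the starting picture to within 0.1 mm.
- **Other things:** The other jars in the crate, the blue look-alike jars and the mug look undisturbed in the final top picture. The red and turquoise jars only show at its edge. I did not measure how far any of them moved. The jars inside the shut tray, and the bottle, funnel and brush on the left, were outside or hidden in the final views, so I did not check them again.
- **Robot:** The arm is clear of everything, with about 1 N on the wrist.

No check failed. One figure was slightly off: the tray travelled 157 mm out rather than 160 mm. It may have started up to 4 mm ajar, and both ends were confirmed by force.

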